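Gauge the groove depth of a pantry door runner and mark it on the tally rail

TASK

Measure how deep the groove in the wooden door runner is with the sprung depth gauge from the stand: find the groove with the tip of the pin, press gently straight down until the gauge's foot sits flat across both strips with the pin on the bottom of the groove, and hold it pressed for a moment. Then stand the gauge back on its stand with the pin in the hole, the reading kept, and slide the tally rail's marker to the depth it reads, one tick per millimetre. Keep the pressing force under 25 N and leave everything else on the ledge where it is.

Things in the scene. Friction and masses are not known exactly. Their poses are not given: they have to be found in the camera images.
- gauge_grip (a point): Centre (half-way up) of the square aluminium barrel of the depth gauge, 42 mm above the underside of its foot. Barrel 24 x 24 mm, from 10 to 74 mm above the underside. Axes: z up along the barrel, x along the long side of the foot. Loose, about 0.23 kg. It starts standing on its stand with the pin in the stand's hole.
- gauge_foot (a point): Centre of the flat underside of the gauge's steel foot (64 mm along its x, 22 mm along its y, 10 mm thick). The round-tipped steel pin, 5 mm diameter, comes out of this point and points straight down (-z).
- probe (a joint): How far the gauge's pin is pushed in, m: 0 = it sticks out 18 mm below the foot, 0.018 = tip level with the foot. Groove depth = 18 mm minus this. A light spring and a stronger friction brake hold the pin: it yields at about 5 N and stays where pushed, so it keeps the reading unless wedged hard sideways in the groove while lifted out. A thin rod rises from the barrel's top by the same amount.
- runner: Fixed door runner: plywood board 130 mm (its x) x 180 mm (its y) x 6 mm, origin at the centre of its underside. On it two parallel wooden strips, each 36 mm wide, 176 mm long (along y), shimmed up so that their level tops are 22 to 28 mm above the origin (not given). The gap between them is the groove, along y, 9 mm wide, depth unknown (5 to 11 mm), the same all along.
- runner_top (a point): Point on the runner's middle line, 25 mm up (half-way in the range of the strips' tops), same axes. The pair of strips is screwed on off-centre by up to 12 mm either way along x, so the groove's middle lies anywhere from x = -12 to +12 mm of this point: find it by feel or sight. Pushing the pin in more than 5 mm on a strip's top would spoil the reading.
- stand: Fixed dark wooden stand for the gauge, 90 mm (its x) x 56 mm (its y) x 32 mm high, with a 20 mm square hole right through at its centre. Origin at the centre of its underside; the gauge's foot rests on its top, 32 mm up.
- tally (a joint): Position of the marker on the tally rail, in m, 0 to 0.13. 0 is at the rail's first tick; ticks are 10 mm apart and each stands for 1 mm of depth (0.07 means 7 mm); every fifth tick (0, 5, 10) is longer. It slides with about 1.5 N of friction and stays where it is left.
- tally_mid (a point): Centre of the marker's dark wooden grip block (26 mm along x, 20 mm along y, 40 mm high; its top 20 mm above this point). Its y axis is the direction in which the marker slides to larger values. The block stands on the fixed light wooden tally rail, 56 x 180 x 14 mm.
- funnel: aluminium funnel standing mouth down, 104 mm wide, 105 mm high; origin at the centre of its underside. Bystander, to be left alone.
- bottle_a: empty green glass bottle, 72 mm diameter, 274 mm high; origin at the centre of its underside. Bystander, to be left alone.
- bottle_b: second green glass bottle, same size; origin at the centre of its underside. Bystander, to be left alone.
- spoon_rest: low wooden spoon rest, 100 x 75 x 18 mm; origin at the centre of its underside. Bystander, to be left alone.
- cup: grey plastic measuring cup, 80 mm diameter, 85 mm high, with a side handle; origin at the centre of its underside. Bystander, to be left alone.
- spice_jar: amber glass jar, 48 mm diameter, 85 mm high; origin at the centre of its underside. Bystander, to be left alone.
- bowl: white bowl, 120 mm wide, 50 mm high; origin at the centre of its underside. Bystander, to be left alone.
Not all that is in view belongs to the job. Several things look just like the part that bears tally: the one meant starts farthest to the robot's left.

How it is judged:
By the outcome, as a careful person would: the job done as asked, in the order asked, and still so for the second after the job is handed in, with the robot touching nothing.
It also fails if it takes over 72 s, if anything falls off the work surface, if the arm or the gripper's body presses on something with over 40 N, if the wrist force passes 120 N, or if a joint passes its speed limit or range.

ROBOT

A 6-joint arm with a two-finger parallel gripper is mounted at the origin on the work surface. World frame = base frame: x ahead of the robot, y to its left, z up, the work surface at z = 0. Lengths are in m, angles in degrees, forces in N, time in s.
With the tool pointing down it reaches from about 0.375 to 0.9 m from the base axis. Payload 3.1 kg.
Tool frame: the origin (TCP) lies on the centre line of the jaws, within the pads' length; the fingertips stand 19 mm ahead of it and the grasp point (between the pads) is the TCP; z points along the fingers, y is the direction in which the jaws open and shut (so a half turn about z gives the same grasp; the last joint's range is limited). The gripper opens to 87 mm and grips with 3 to 60 N. Pads are 19 mm wide; open, the fingers measure 117 mm over their backs; the gripper's body (75 mm by 190 mm) begins 51 mm behind the grasp point.
Start: joints at [54.23, 30.224, 82.088, -0, 67.689, -10.227], TCP at [0.269, 0.564, 0.242] pointing down, gripper open.
Joint ranges: [-176.69, 176.69], [-43.24, 126.21], [12.49, 139.97], [-82, 262], [0, 151.66], [-163.58, 163.58]. Speed limits (degrees/s): [159.86, 159.86, 180, 180, 180, 180].

INTERFACE

Orientations are given as a 3x3 rotation matrix whose columns are the frame's x, y, z axes.
In Python, from rig import bot gives the robot as it stands.
- The arm moves only by the tool carry_out, never from a script. Its argument "targets" is a list of rows, each a list of 6 numbers: the shift along the tool's x, y, z each as a share of 200 mm, from -1 to 1, then the turn, a rotation vector about the tool's x, y, z each as a share of pi/2 rad, from -1 to 1. In form: [[dx, dy, dz, ax, ay, az], ...]. A call has 1 to 20 rows; each row is the pose to reach, as a shift and turn from the pose measured when the call began, along the tool's axes at that moment; what a row does not reach only later rows make up. A row lasts 1/8 s, in which the tool goes at most 62.5 mm and 10.7 degrees, less where a joint would pass 70% of its speed; a pose out of reach is approached as far as the arm can. A call with a number of a shift or a turn outside -1 to 1 is refused whole. A call with a gripper value outside its range is refused whole. "jaw" is the gripper's target within -1 to 1 (fully open at 1, half-way at 0, shut at -1), set as the call begins (left out, the last holds). The fingers move at their own pace and stop on an object; the grip force is fixed at half the most. Time passes only in rows, so rows that repeat a pose let the fingers close. It gives the time, the measured TCP pose, the force and the opening at its end, in the units of the state.
- bot.read_state(): the state, without advancing time (a new reading comes with each control period).
- bot.capture(name): name is "scene" or "top" or "wrist"; returns the picture (384x512x3 uint8, blue, green, red); there is no depth.
- bot.camera_info(name): a dict with "camera_matrix" (3x3 intrinsics, pixels), "view" (4x4, takes a point from world to camera coordinates); the wrist camera has in their place "mount" (4x4, takes a point from camera to tool coordinates, whose origin is the TCP and whose axes are the flange's). Camera axes: x right, y down, z forward; pixel columns grow to the right and rows downward; lengths in m; the calibration is good to about 2 mm. A picture is of the moment at which its call begins: read the wrist's pose just before it. camera_info takes no time and is no camera call.
- bot.hand_in(): hands the job in, once; it reports no verdict.
The state is a dict: "time_s": time; "joint_positions": joint angles; "qvel": joint speeds; "tau": joint torques, N m; "position": TCP position; "tcp_rot": TCP orientation; "force": force on the tool from outside, world axes, zero at the start; "moment": the same for the moment, N m; "opening": opening from 0.0 (shut) to 1.0 (fully open).
Only numpy, scipy, OpenCV 4.12 (cv2) and the standard library are available. Lean on these libraries where they do the work, as an engineer would, in place of code of your own. Each camera call takes 0.05 s, during which the arm holds its last target.

## Working session

There is one attempt and no reset: what is moved stays moved. The work goes in short steps, Python scripts to look and compute and a tool call to move; the robot and the scene stay as the last step left them, time stands still between calls to the robot, and variables do not carry over. Pictures are saved under pics/ and viewed, and the job is handed in when it is done.

Besides the shell and the picture viewer there is one more tool, called as name(argument=value, ...), one argument or row to a line, values as JSON. carry_out: Moves the arm, as the interface text tells. Shift numbers are shares of 200 mm and turn numbers shares of pi/2 rad, none past 1 either way. Its arguments: {"type":"object","properties":{"targets":{"type":"array"},"jaw":{"type":"number"}},"required":["targets"]}

```bash
mkdir -p pics; ls
python3 - <<'E'
from rig import bot
import cv2,json
s=bot.read_state();print({k:s[k] for k in('time_s','position','tcp_rot','force','opening')})
for n in('scene','top','wrist'):
    im=bot.capture(n);cv2.imwrite(f'pics/{n}0.png',im)
    print(n,bot.camera_info(n))
E
```

```text
pics
{'time_s': 0.0, 'position': array([0.2690507 , 0.56336669, 0.24057396]), 'tcp_rot': array([[-9.02265462e-01,  4.31179099e-01, -1.27304043e-03],
       [ 4.31180791e-01,  9.02263892e-01, -1.73043321e-03],
       [ 4.02491782e-04, -2.11022070e-03, -9.99997692e-01]]), 'force': array([ 0.72341288,  0.10343512, -0.89753145]), 'opening': 1.0008337085849677}
scene {'camera_matrix': array([[468.35564952,   0.        , 248.30110819],
       [  0.        , 468.35564952, 190.5656152 ],
       [  0.        ,   0.        ,   1.        ]]), 'view': array([[ 0.76053195,  0.64908664,  0.01666403, -0.46200016],
       [ 0.37583486, -0.41914586, -0.82647741, -0.13464935],
       [-0.52947078,  0.6348254 , -0.56272321,  1.71394163],
       [ 0.        ,  0.        ,  0.        ,  1.        ]])}
top {'camera_matrix': array([[445.2578928 ,   0.        , 256.58235909],
       [  0.        , 445.2578928 , 189.79205712],
       [  0.        ,   0.        ,   1.        ]]), 'view': array([[-0.02483458, -0.99958238, -0.01477516,  0.08146182],
       [-0.99667878,  0.02590362, -0.07720373,  0.55673209],
       [ 0.07755422,  0.01280877, -0.99690585,  1.36347949],
       [ 0.        ,  0.        ,  0.        ,  1.        ]])}
wrist {'camera_matrix': array([[275.45668379,   0.        , 255.14980985],
       [  0.        , 275.45668379, 190.8108971 ],
       [  0.        ,   0.        ,   1.        ]]), 'mount': array([[ 8.30209914e-04, -9.52618221e-01, -3.04167447e-01,
         8.42678231e-02],
       [ 9.99999619e-01,  8.72773156e-04, -3.97811574e-06,
         9.96841432e-04],
       [ 2.69258808e-04, -3.04167328e-01,  9.52618583e-01,
        -1.44258843e-01],
       [ 0.00000000e+00,  0.00000000e+00,  0.00000000e+00,
         1.00000000e+00]])}
```

View pics/scene0.png

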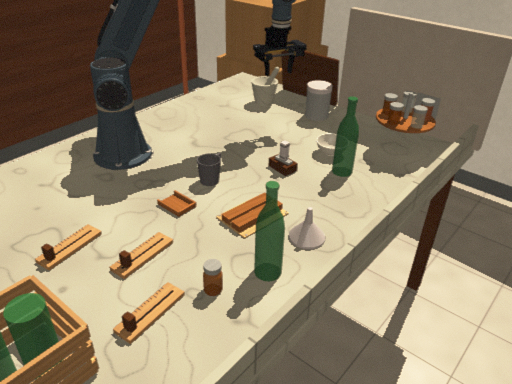

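View pics/top0.png

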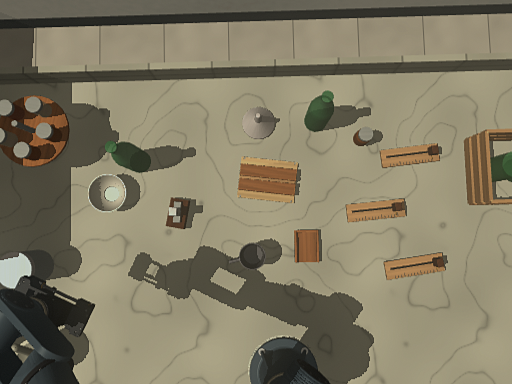

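View pics/wrist0.png

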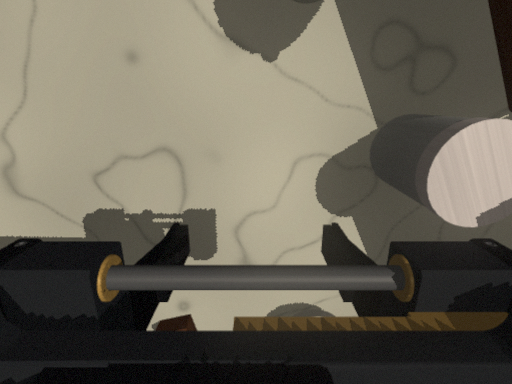

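The scene has three tally rails, at top-view pixels (411,155), (376,209) and (415,265). Robot left (+y) is image left, so the one at (376,209) should be the one meant. I'll check the coordinates and enlarge it.

```bash
cat > h.py <<'E'
import numpy as np,cv2
from rig import bot
def ray(n,u,v,s=None):
    c=bot.camera_info(n);K=np.array(c['camera_matrix']);d=np.linalg.inv(K)@[u,v,1]
    if n=='wrist':
        M=np.array(c['mount']);R=s['tcp_rot'];o=R@M[:3,3]+s['position'];return o,R@M[:3,:3]@d
    V=np.array(c['view']);R=V[:3,:3];return -R.T@V[:3,3],R.T@d
def pt(n,u,v,z,s=None):
    o,d=ray(n,u,v,s);return o+d*(z-o[2])/d[2]
def proj(n,p,s=None):
    c=bot.camera_info(n);K=np.array(c['camera_matrix'])
    if n=='wrist':
        M=np.array(c['mount']);q=s['tcp_rot'].T@(np.array(p)-s['position']);q=M[:3,:3].T@(q-M[:3,3])
    else:
        V=np.array(c['view']);q=V[:3,:3]@p+V[:3,3]
    q=K@q;return q[:2]/q[2]
E
python3 - <<'E'
from h import *
for n,u,v,z in [('railA',411,155,.014),('railB',376,209,.014),('railC',415,265,.014),('runner',268,179,.02),('stand',178,212,.032),('funnel',258,122,.1),('bottle_a',128,156,.0),('bowl',108,193,.05),('spoon',307,246,.018),('cup',252,256,.085),('jar',364,137,.085)]:
    print(n,pt('top',u,v,z).round(3))
t=cv2.imread('pics/top0.png')
a=cv2.resize(t[130:285,335:455],None,fx=4,fy=4,interpolation=cv2.INTER_CUBIC)[:600]
b=cv2.resize(t[145:245,155:310],None,fx=5,fy=5,interpolation=cv2.INTER_CUBIC)
cv2.imwrite('pics/ca.png',a);cv2.imwrite('pics/cb.png',b)
s=cv2.imread('pics/scene0.png')
cv2.imwrite('pics/cc.png',cv2.resize(s[130:240,200:310],None,fx=5,fy=5,interpolation=cv2.INTER_CUBIC))
E
```

```text
railA [ 0.656 -0.419  0.014]
railB [ 0.49  -0.302  0.014]
railC [ 0.315 -0.414  0.014]
runner [0.592 0.031 0.02 ]
stand [0.495 0.311 0.032]
funnel [0.754 0.057 0.1  ]
bottle_a [0.679 0.476 0.   ]
bowl [0.558 0.522 0.05 ]
spoon [ 0.381 -0.084  0.018]
cup [0.359 0.085 0.085]
jar [ 0.704 -0.258  0.085]
```

View pics/ca.png

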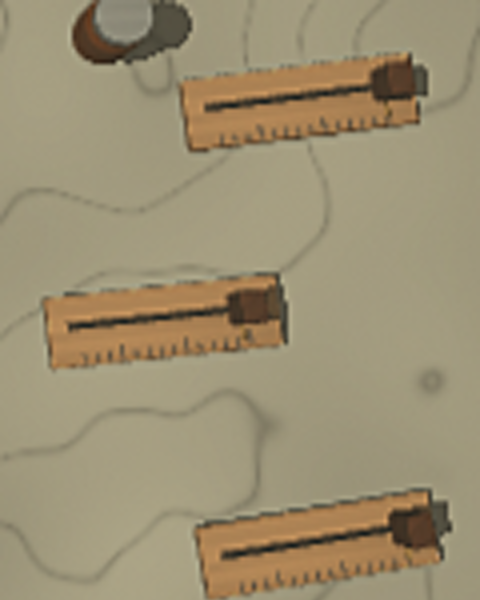

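View pics/cb.png

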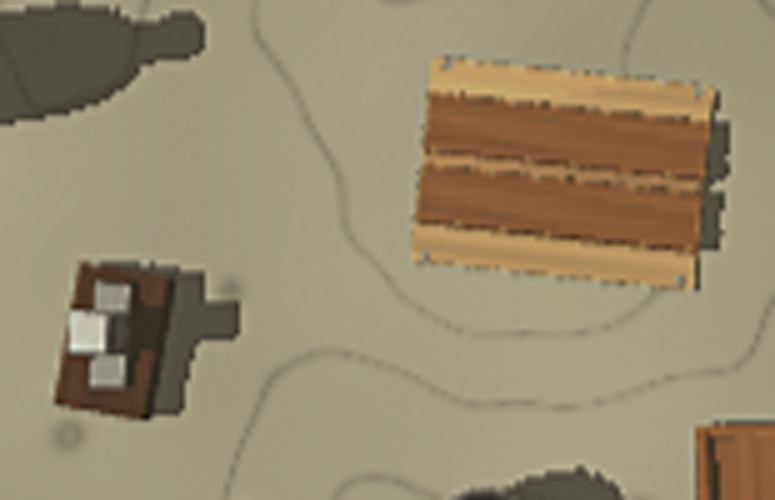

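View pics/cc.png

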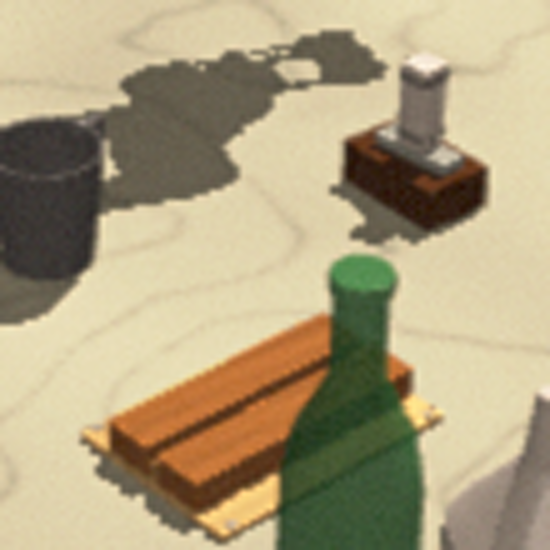

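Rail B (y=-0.30, pixel 376,209) is the farthest left of the three. Its marker sits at its right end, at about tick 0, and the values grow toward image left (+y). Next I'll move the wrist over the gauge.

carry_out(
  targets=[
    [-0.4,-0.16,0.05,0,0,-0.08],
    [-0.78,-0.33,0.1,0,0,-0.16],
    [-0.78,-0.33,0.1,0,0,-0.17],
    [-0.78,-0.33,0.1,0,0,-0.17],
  ],
  jaw=0.2,
)

```text
time_s: 0.65
position: [0.3832, 0.4341, 0.2201]
tcp_rot: [[-0.983, 0.183, -0.002], [0.183, 0.983, -0.003], [0.001, -0.003, -1.0]]
force: [0.2, 0.2, -0.2]
opening: 0.648
```

```bash
cat >> h.py <<'E'
def go(p,s=None):
    s=s or bot.read_state();return (s['tcp_rot'].T@(np.array(p)-s['position'])/0.2).round(4)
def show():
    s=bot.read_state();R=s['tcp_rot'];print(round(s['time_s'],2),s['position'].round(4),'yang',np.degrees(np.arctan2(R[1,1],R[0,1])).round(2),'z',R[:,2].round(4),'F',s['force'].round(2),'op',round(s['opening'],3));return s
E
python3 - <<'E'
from h import *
s=show();print(go([.495,.311,.2]))
E
```

```text
0.65 [0.3832 0.4341 0.2201] yang 79.48 z [-0.002  -0.0029 -1.    ] F [ 0.21  0.23 -0.25] op 0.648
[-0.662  -0.5028  0.1012]
```

carry_out(
  targets=[
    [-0.33,-0.25,0.05,0,0,0],
    [-0.6,-0.45,0.1,0,0,0],
    [-0.66,-0.5,0.1,0,0,0],
    [-0.66,-0.5,0.1,0,0,0],
    [-0.66,-0.5,0.1,0,0,0],
  ],
)

```text
time_s: 1.27
position: [0.4939, 0.3125, 0.2001]
tcp_rot: [[-0.983, 0.182, -0.003], [0.182, 0.983, -0.002], [0.003, -0.003, -1.0]]
force: [-0.1, 0.4, -0.7]
opening: 0.6
```

Run:
```python
from h import *
s=show();cv2.imwrite('pics/w1.png',bot.capture('wrist'))
np.savez('w1.npz',**{k:s[k] for k in('position','tcp_rot')})
```

```text
1.27 [0.4939 0.3125 0.2001] yang 79.49 z [-0.0031 -0.0024 -1.    ] F [-0.12  0.4  -0.67] op 0.6
```

View pics/w1.png

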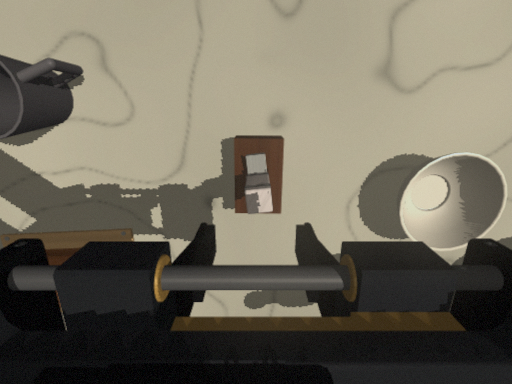

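Run:
```python
from h import *
t=cv2.imread('pics/w1.png')
cv2.imwrite('pics/w1c.png',cv2.resize(t[128:220,210:310],None,fx=6,fy=6,interpolation=cv2.INTER_CUBIC))
```

```text
(no output)
```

View pics/w1c.png

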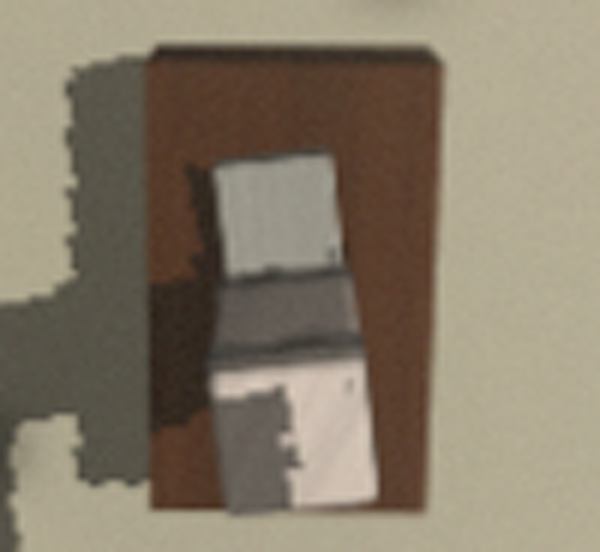

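Run:
```python
from h import *
d=np.load('w1.npz');s={k:d[k] for k in d}
def P(x,y,z): return pt('wrist',210+(x+.5)/6-.5,128+(y+.5)/6-.5,z,s)
b=[P(x,y,.106) for x,y in[(211,374),(364,352),(377,497),(230,515)]]
print('barrel',np.mean(b,0).round(4),[np.linalg.norm(b[i]-b[(i+1)%4]).round(4) for i in range(4)])
for i,j in[(3,0),(2,1),(1,0),(2,3)]:
    v=b[j]-b[i];print('ang',np.degrees(np.arctan2(v[1],v[0])).round(1))
st=[P(x,y,.032) for x,y in[(148,60),(441,64),(426,511),(150,511)]]
print('stand',np.mean(st,0).round(4),[np.linalg.norm(st[i]-st[(i+1)%4]).round(4) for i in range(4)])
for i,j in[(0,3),(1,2),(1,0),(2,3)]:
    v=st[j]-st[i];print('ang',np.degrees(np.arctan2(v[1],v[0])).round(1))
f=[P(x,y,.042) for x,y in[(213,165),(330,153),(227,275),(346,265)]]
print('foot',np.array(f).round(4))
v=f[2]-f[0];print(np.degrees(np.arctan2(v[1],v[0])));v=f[3]-f[1];print(np.degrees(np.arctan2(v[1],v[0])))
v=f[1]-f[0];print(np.degrees(np.arctan2(v[1],v[0])),np.linalg.norm(v))
```

```text
barrel [0.4955 0.3164 0.106 ] [np.float64(0.0233), np.float64(0.0236), np.float64(0.023), np.float64(0.0231)]
ang 176.2
ang 175.4
ang -91.9
ang -92.9
stand [0.4928 0.3167 0.032 ] [np.float64(0.0548), np.float64(0.09), np.float64(0.0562), np.float64(0.0908)]
ang -11.5
ang -10.7
ang -101.2
ang -100.4
foot [[0.4631 0.3074 0.042 ]
 [0.4648 0.329  0.042 ]
 [0.484  0.306  0.042 ]
 [0.4862 0.3283 0.042 ]]
-3.884880630034406
-1.7964346950958952
85.46087012650979 0.02167519173781545
```

carry_out(
  targets=[
    [-0.2,-0.32,0,0,0,-0.02],
    [-0.4,-0.64,0,0,0,-0.04],
    [-0.45,-0.75,0.05,0,0,-0.04],
    [-0.45,-0.75,0.05,0,0,-0.04],
  ],
)

```text
time_s: 1.82
position: [0.555, 0.1476, 0.1901]
tcp_rot: [[-0.993, 0.122, -0.004], [0.122, 0.993, -0.003], [0.003, -0.003, -1.0]]
force: [-0.2, 0.7, -0.1]
opening: 0.603
```

Run:
```python
from h import *
s=show();print(go([.605,.031,.15]))
```

```text
1.82 [0.555  0.1476 0.1901] yang 83.0 z [-0.0035 -0.0027 -1.    ] F [-0.23  0.75 -0.08] op 0.603
[-0.3196 -0.5478  0.2013]
```

carry_out(
  targets=[
    [-0.16,-0.28,0.1,0,0,0],
    [-0.32,-0.52,0.2,0,0,0],
    [-0.32,-0.55,0.2,0,0,0],
    [-0.32,-0.55,0.2,0,0,0],
    [-0.32,-0.55,0.2,0,0,0],
  ],
)

```text
time_s: 2.45
position: [0.6043, 0.033, 0.1508]
tcp_rot: [[-0.993, 0.119, -0.004], [0.119, 0.993, -0.002], [0.003, -0.002, -1.0]]
force: [-0.2, -0.4, -0.1]
opening: 0.6
```

Run:
```python
from h import *
s=show();t=bot.capture('wrist')
np.savez('w2.npz',**{k:s[k] for k in('position','tcp_rot')})
cv2.imwrite('pics/w2.png',t)
```

```text
2.45 [0.6043 0.033  0.1508] yang 83.14 z [-0.0036 -0.002  -1.    ] F [-0.21 -0.38 -0.05] op 0.6
```

View pics/w2.png

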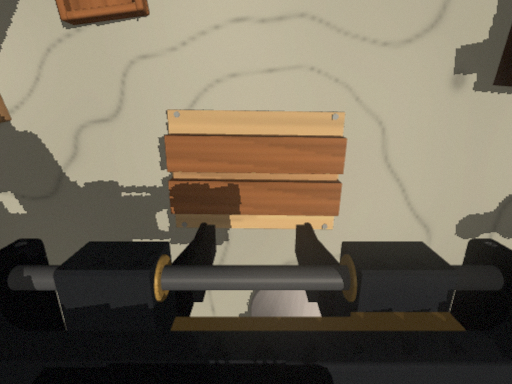

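Run:
```python
from h import *
t=cv2.imread('pics/w2.png')
cv2.imwrite('pics/w2c.png',cv2.resize(t[100:235,155:355],None,fx=4,fy=4,interpolation=cv2.INTER_CUBIC))
```

```text
(no output)
```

View pics/w2c.png

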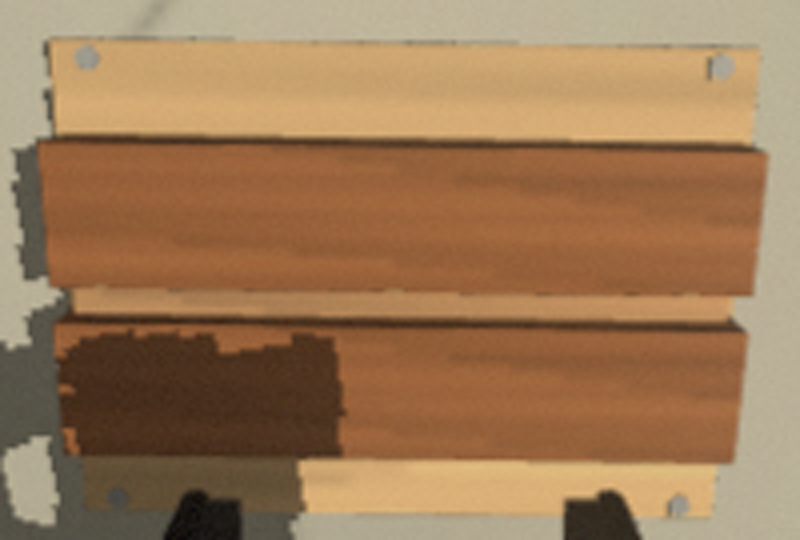

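Run:
```python
from h import *
d=np.load('w2.npz');s={k:d[k] for k in d}
def P(x,y,z): return pt('wrist',155+(x+.5)/4-.5,100+(y+.5)/4-.5,z,s)
E=[((38,142),(768,153)),((50,288),(753,296)),((56,325),(748,332)),((66,455),(735,462))]
for z in(.022,.025,.028):
    pts=[(P(*a,z),P(*b,z)) for a,b in E]
    print(z,'len',[np.linalg.norm(a-b).round(4) for a,b in pts],'ang',[np.degrees(np.arctan2(*(a-b)[1::-1])).round(2) for a,b in pts])
    m=[(a+b)/2 for a,b in pts];print(' gaps',[np.linalg.norm(m[i+1]-m[i]).round(4) for i in range(3)],'groovemid',((m[1]+m[2])/2).round(4), 'stripmid',((m[0]+m[3])/2).round(4))
bd=[P(*a,.006) for a in[(50,38),(760,48),(712,517),(82,508)]]
print(np.mean(bd,0).round(4),[np.linalg.norm(bd[i]-bd[(i+1)%4]).round(4) for i in range(4)])
for p in [(.5937,.0335,.025)]: print(proj('top',p),proj('scene',p))
```

```text
0.022 len [np.float64(0.1788), np.float64(0.1792), np.float64(0.1782), np.float64(0.1789)] ang [np.float64(-97.65), np.float64(-97.44), np.float64(-97.37), np.float64(-97.39)]
 gaps [np.float64(0.0364), np.float64(0.0097), np.float64(0.0361)] groovemid [0.5926 0.035  0.022 ] stripmid [0.5925 0.035  0.022 ]
0.025 len [np.float64(0.1768), np.float64(0.1772), np.float64(0.1762), np.float64(0.1769)] ang [np.float64(-97.65), np.float64(-97.44), np.float64(-97.37), np.float64(-97.39)]
 gaps [np.float64(0.036), np.float64(0.0095), np.float64(0.0357)] groovemid [0.5919 0.0351 0.025 ] stripmid [0.5917 0.0351 0.025 ]
0.028 len [np.float64(0.1749), np.float64(0.1752), np.float64(0.1743), np.float64(0.1749)] ang [np.float64(-97.65), np.float64(-97.44), np.float64(-97.37), np.float64(-97.39)]
 gaps [np.float64(0.0356), np.float64(0.0094), np.float64(0.0353)] groovemid [0.5911 0.0352 0.028 ] stripmid [0.5909 0.0352 0.028 ]
[0.592  0.0347 0.006 ] [np.float64(0.179), np.float64(0.1297), np.float64(0.1812), np.float64(0.1296)]
[267.14684428 178.20003624] [252.19254722 208.47044368]
```

The groove's middle is at about (0.5916, 0.0351), its direction is 82.5° and the strips' tops are at about z=0.026. Next I go back to the gauge to grasp it.

carry_out(
  targets=[
    [0.15,0.3,-0.25,0,0,-0.035],
    [0.3,0.6,-0.25,0,0,-0.035],
    [0.45,0.85,-0.25,0,0,-0.035],
    [0.45,0.85,-0.25,0,0,-0.035],
    [0.45,0.85,-0.25,0,0,-0.035],
  ],
)

```text
time_s: 3.12
position: [0.5345, 0.2143, 0.2012]
tcp_rot: [[-0.998, 0.06, -0.002], [0.06, 0.998, -0.003], [0.002, -0.003, -1.0]]
force: [0.5, -0.8, -0.4]
opening: 0.598
```

Run:
```python
from h import *
s=show();print(go([.4955,.3164,.2]))
```

```text
3.12 [0.5345 0.2143 0.2012] yang 86.55 z [-0.0025 -0.0025 -1.    ] F [ 0.51 -0.8  -0.35] op 0.598
[0.2254 0.4977 0.0054]
```

carry_out(
  targets=[
    [0.12,0.25,0,0,0,0.0],
    [0.225,0.48,0,0,0,0.0],
    [0.225,0.5,0,0,0,0],
    [0.225,0.5,0,0,0,0],
    [0.225,0.5,0,0,0,0],
    [0.225,0.5,0.1,0,0,0],
    [0.225,0.5,0.2,0,0,0],
    [0.225,0.5,0.2,0,0,0],
    [0.225,0.5,0.2,0,0,0],
  ],
)

```text
time_s: 4.25
position: [0.4964, 0.3162, 0.1617]
tcp_rot: [[-0.998, 0.061, -0.002], [0.061, 0.998, -0.002], [0.001, -0.002, -1.0]]
force: [0.8, 1.0, -0.3]
opening: 0.601
```

Run:
```python
from h import *
s=show();t=bot.capture('wrist')
np.savez('w3.npz',**{k:s[k] for k in('position','tcp_rot')})
cv2.imwrite('pics/w3.png',cv2.resize(t[130:310,150:360],None,fx=3,fy=3,interpolation=cv2.INTER_CUBIC))
print(go([.4955,.3164,.074]))
```

```text
4.25 [0.4964 0.3162 0.1617] yang 86.48 z [-0.0016 -0.0022 -1.    ] F [ 0.77  1.03 -0.26] op 0.601
[4.600e-03 4.000e-04 4.397e-01]
```

View pics/w3.png

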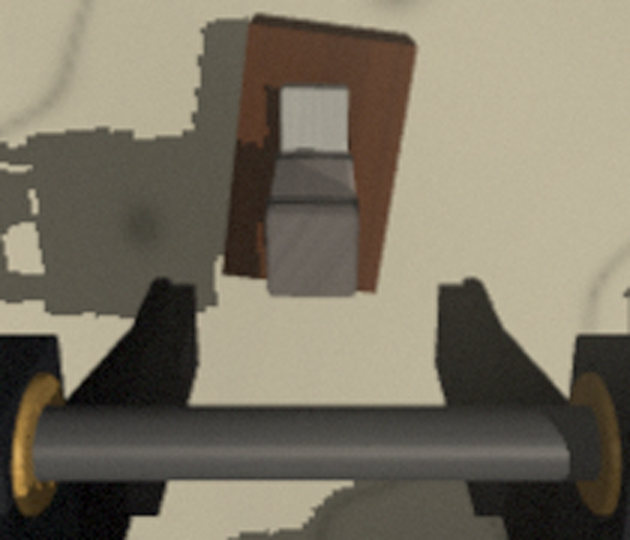

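Run:
```python
from h import *
d=np.load('w3.npz');s={k:d[k] for k in d}
def P(x,y,z): return pt('wrist',150+(x+.5)/3-.5,130+(y+.5)/3-.5,z,s)
b=[P(*a,.106) for a in[(267,202),(358,203),(356,296),(268,295)]]
print(np.mean(b,0).round(4),[np.linalg.norm(b[i]-b[(i+1)%4]).round(4) for i in range(4)])
st=[P(*a,.032) for a in[(250,22),(415,45),(376,292),(223,273)]]
print(np.mean(st,0).round(4),[np.linalg.norm(st[i]-st[(i+1)%4]).round(4) for i in range(4)])
```

```text
[0.4944 0.3161 0.106 ] [np.float64(0.0233), np.float64(0.0261), np.float64(0.0234), np.float64(0.0261)]
[0.4927 0.3167 0.032 ] [np.float64(0.0548), np.float64(0.09), np.float64(0.0558), np.float64(0.0902)]
```

carry_out(
  targets=[
    [0.007,0,0.15,0,0,0],
    [0.007,0,0.3,0,0,0],
    [0.007,0,0.38,0,0,0],
    [0.007,0,0.43,0,0,0],
    [0.007,0,0.434,0,0,0],
    [0.007,0,0.434,0,0,0],
  ],
)

```text
time_s: 5.05
position: [0.4956, 0.3166, 0.0759]
tcp_rot: [[-0.998, 0.061, 0.001], [0.061, 0.998, -0.001], [-0.001, -0.001, -1.0]]
force: [0.9, 0.0, -0.7]
opening: 0.601
```

Run:
```python
from h import *
s=show();print(go([.495,.3162,.075]))
```

```text
5.05 [0.4956 0.3166 0.0759] yang 86.51 z [ 5.0e-04 -1.4e-03 -1.0e+00] F [ 0.87  0.   -0.68] op 0.601
[ 0.0028 -0.0023  0.0044]
```

carry_out(
  targets=[
    [0,0,0,0,0,0],
    [0,0,0,0,0,0],
    [0,0,0,0,0,0],
    [0,0,0,0,0,0],
    [0,0,0,0,0,0],
    [0,0,0,0,0,0],
  ],
  jaw=-1,
)

```text
time_s: 5.8
position: [0.4956, 0.3165, 0.0761]
tcp_rot: [[-0.998, 0.061, 0.001], [0.061, 0.998, -0.002], [-0.001, -0.002, -1.0]]
force: [-0.0, -0.7, 2.5]
opening: 0.274
```

Run:
```python
from h import *
s=show()
```

```text
5.8 [0.4956 0.3165 0.0761] yang 86.51 z [ 5.0e-04 -1.6e-03 -1.0e+00] F [-0.01 -0.7   2.53] op 0.274
```

carry_out(
  targets=[
    [0,0,-0.03,0,0,0],
    [0,0,-0.1,0,0,0],
    [0,0,-0.25,0,0,0],
    [0,0,-0.4,0,0,0],
    [0,0,-0.4,0,0,0],
    [0,0,-0.4,0,0,0],
  ],
)

```text
time_s: 6.55
position: [0.4949, 0.3164, 0.1556]
tcp_rot: [[-0.998, 0.061, -0.001], [0.061, 0.998, -0.002], [0.0, -0.002, -1.0]]
force: [0.2, -0.5, -1.9]
opening: 0.273
```

Run:
```python
from h import *
s=show();t=bot.capture('wrist')
np.savez('w4.npz',**{k:s[k] for k in('position','tcp_rot')})
cv2.imwrite('pics/w4.png',cv2.resize(t[130:310,150:360],None,fx=3,fy=3,interpolation=cv2.INTER_CUBIC))
print(go([.5916,.0351,.156]))
```

```text
6.55 [0.4949 0.3164 0.1556] yang 86.51 z [-5.e-04 -2.e-03 -1.e+00] F [ 0.24 -0.46 -1.87] op 0.273
[-0.5698 -1.3736 -0.0023]
```

View pics/w4.png

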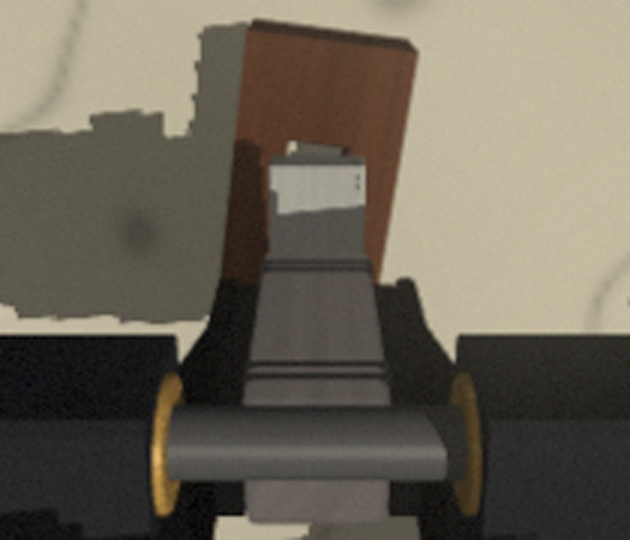

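Run:
```python
from h import *
d=np.load('w4.npz');s={k:d[k] for k in d}
def P(x,y,z): return pt('wrist',150+(x+.5)/3-.5,130+(y+.5)/3-.5,z,s)
T=lambda p:(s['tcp_rot'].T@(p-s['position'])).round(4)
print(T(P(269,165,.1215)),T(P(366,164,.1215)))
print('barreltop near edge(74mm)',T(P(247,378,.1115+.074)),T(P(389,378,.1115+.074)),T(P(260,262,.1215)),T(P(370,262,.1215)))
```

```text
[ 0.0313 -0.0097  0.0341] [0.0316 0.0121 0.0341]
barreltop near edge(74mm) [ 0.0153 -0.0099 -0.0299] [ 0.0153  0.0124 -0.0299] [ 0.0077 -0.0122  0.0341] [0.0077 0.0135 0.0341]
```

carry_out(
  targets=[
    [-0.12,-0.3,0,0,0,0.02],
    [-0.24,-0.57,0,0,0,0.045],
    [-0.36,-0.85,0,0,0,0.045],
    [-0.36,-0.87,0,0,0,0.045],
    [-0.36,-0.87,0,0,0,0.045],
    [-0.36,-0.87,0,0,0,0.045],
  ],
)

```text
time_s: 7.35
position: [0.5547, 0.1394, 0.1546]
tcp_rot: [[-0.992, 0.13, -0.004], [0.13, 0.992, -0.002], [0.003, -0.003, -1.0]]
force: [-0.0, -0.1, -2.4]
opening: 0.272
```

Run:
```python
from h import *
s=show();print(go([.591,.0351,.12]))
```

```text
7.35 [0.5547 0.1394 0.1546] yang 82.55 z [-0.0037 -0.0022 -1.    ] F [-0.02 -0.15 -2.44] op 0.272
[-0.248  -0.4933  0.1737]
```

carry_out(
  targets=[
    [-0.13,-0.25,0.05,0,0,0],
    [-0.25,-0.48,0.1,0,0,0],
    [-0.248,-0.493,0.17,0,0,0],
    [-0.248,-0.493,0.17,0,0,0],
    [-0.248,-0.493,0.17,0,0,0],
    [-0.248,-0.493,0.17,0,0,0],
  ],
)

```text
time_s: 8.1
position: [0.5909, 0.0366, 0.1213]
tcp_rot: [[-0.992, 0.128, -0.003], [0.128, 0.992, -0.002], [0.003, -0.003, -1.0]]
force: [-0.7, -1.5, -2.1]
opening: 0.274
```

Run:
```python
from h import *
s=show();print(go([.591,.0351,.0935]))
t=bot.capture('wrist')
np.savez('w5.npz',**{k:s[k] for k in('position','tcp_rot')})
cv2.imwrite('pics/w5.png',cv2.resize(t[130:310,150:360],None,fx=3,fy=3,interpolation=cv2.INTER_CUBIC))
t=bot.capture('scene')
cv2.imwrite('pics/s5.png',cv2.resize(t[130:250,180:320],None,fx=5,fy=5,interpolation=cv2.INTER_CUBIC))
```

```text
8.1 [0.5909 0.0366 0.1213] yang 82.66 z [-0.0031 -0.0022 -1.    ] F [-0.73 -1.55 -2.09] op 0.274
[-0.0018 -0.0069  0.1389]
```

View pics/w5.png

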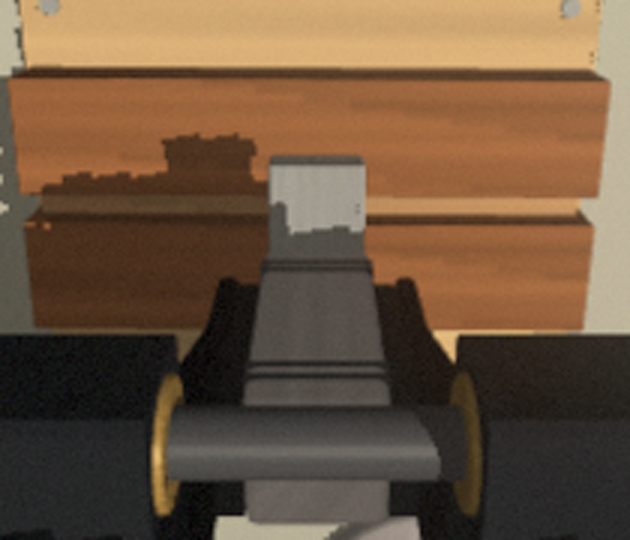

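View pics/s5.png

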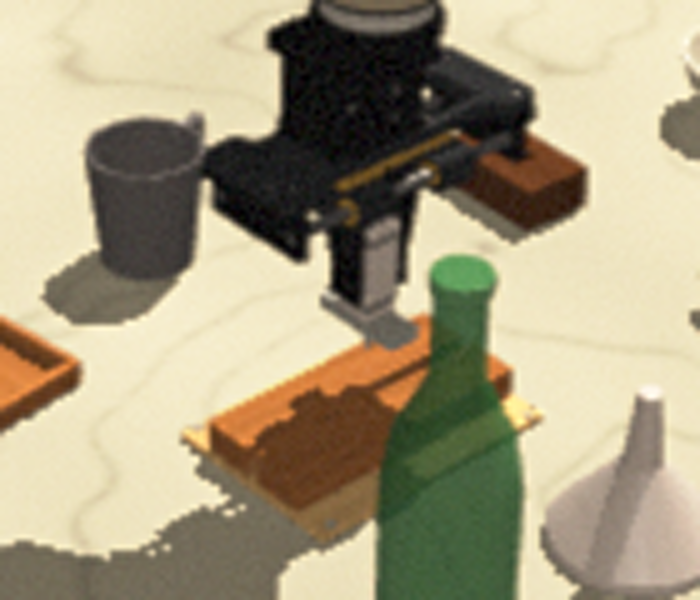

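Run:
```python
from h import *
d=np.load('w5.npz');s={k:d[k] for k in d}
def P(x,y,z): return pt('wrist',150+(x+.5)/3-.5,130+(y+.5)/3-.5,z,s)
for z in(.024,.026,.028):
    p=[P(*a,z) for a in[(20,194),(599,197),(26,225),(594,226)]]
    m=np.mean(p,0);print(z,m.round(4),np.linalg.norm(p[0]-p[1]).round(4),'tool',(s['tcp_rot'].T@(m-s['position'])).round(4), [np.degrees(np.arctan2(*(p[i]-p[i+1])[1::-1])).round(2) for i in(0,2)])
print(s['position'])
```

```text
0.024 [0.5924 0.035  0.024 ] 0.1785 tool [-0.002  -0.0011  0.0973] [np.float64(-97.55), np.float64(-97.34)]
0.026 [0.5917 0.0351 0.026 ] 0.177 tool [-0.0013 -0.0011  0.0953] [np.float64(-97.55), np.float64(-97.34)]
0.028 [0.591  0.0352 0.028 ] 0.1755 tool [-0.0006 -0.0011  0.0933] [np.float64(-97.55), np.float64(-97.34)]
[0.59090358 0.03657407 0.12127217]
```

carry_out(
  targets=[
    [-0.003,0,0.06,0,0,0],
    [-0.003,0,0.12,0,0,0],
    [-0.003,0,0.14,0,0,0],
    [-0.003,0,0.15,0,0,0],
    [-0.003,0,0.16,0,0,0],
    [-0.003,0,0.17,0,0,0],
    [-0.003,0,0.176,0,0,0],
    [-0.003,0,0.176,0,0,0],
  ],
)

```text
time_s: 9.2
position: [0.5916, 0.0359, 0.0861]
tcp_rot: [[-0.992, 0.128, -0.003], [0.128, 0.992, -0.002], [0.002, -0.003, -1.0]]
force: [-0.2, 1.2, -2.2]
opening: 0.274
```

Run:
```python
from h import *
s=show();print(s['moment'].round(3))
```

```text
9.2 [0.5916 0.0359 0.0861] yang 82.63 z [-0.0028 -0.0023 -1.    ] F [-0.15  1.23 -2.2 ] op 0.274
[ 0.057 -0.035  0.017]
```

carry_out(
  targets=[
    [0,0,0.005,0,0,0],
    [0,0,0.01,0,0,0],
    [0,0,0.015,0,0,0],
    [0,0,0.02,0,0,0],
    [0,0,0.02,0,0,0],
  ],
)

```text
time_s: 9.82
position: [0.5915, 0.0359, 0.082]
tcp_rot: [[-0.992, 0.128, -0.003], [0.128, 0.992, -0.002], [0.003, -0.003, -1.0]]
force: [0.3, 0.9, -1.9]
opening: 0.277
```

Run:
```python
from h import *
s=show();print(s['moment'].round(3))
```

```text
9.82 [0.5915 0.0359 0.082 ] yang 82.62 z [-0.003  -0.0023 -1.    ] F [ 0.29  0.93 -1.92] op 0.277
[-0.017 -0.021 -0.027]
```

carry_out(
  targets=[
    [0,0,0.005,0,0,0],
    [0,0,0.01,0,0,0],
    [0,0,0.015,0,0,0],
    [0,0,0.02,0,0,0],
    [0,0,0.02,0,0,0],
  ],
)

```text
time_s: 10.45
position: [0.5915, 0.0359, 0.0782]
tcp_rot: [[-0.992, 0.128, -0.003], [0.128, 0.992, -0.002], [0.003, -0.003, -1.0]]
force: [-0.4, -0.1, 0.4]
opening: 0.274
```

carry_out(
  targets=[
    [0,0,0.005,0,0,0],
    [0,0,0.01,0,0,0],
    [0,0,0.015,0,0,0],
    [0,0,0.02,0,0,0],
    [0,0,0.02,0,0,0],
  ],
)

```text
time_s: 11.08
position: [0.5915, 0.0359, 0.0742]
tcp_rot: [[-0.992, 0.128, -0.003], [0.128, 0.992, -0.002], [0.002, -0.003, -1.0]]
force: [-0.4, 0.2, 2.3]
opening: 0.274
```

carry_out(
  targets=[
    [0,0,0.004,0,0,0],
    [0,0,0.008,0,0,0],
    [0,0,0.012,0,0,0],
    [0,0,0.012,0,0,0],
  ],
)

```text
time_s: 11.58
position: [0.5916, 0.0359, 0.0717]
tcp_rot: [[-0.992, 0.128, -0.003], [0.128, 0.992, -0.002], [0.003, -0.003, -1.0]]
force: [-1.8, -0.2, 3.1]
opening: 0.275
```

carry_out(
  targets=[
    [0,0,0.002,0,0,0],
    [0,0,0.004,0,0,0],
    [0,0,0.004,0,0,0],
  ],
)

```text
time_s: 11.95
position: [0.5915, 0.0359, 0.071]
tcp_rot: [[-0.992, 0.128, -0.003], [0.128, 0.992, -0.002], [0.003, -0.003, -1.0]]
force: [-2.1, 0.3, 4.3]
opening: 0.274
```

carry_out(
  targets=[
    [0,0,0.002,0,0,0],
    [0,0,0.004,0,0,0],
    [0,0,0.004,0,0,0],
  ],
)

```text
time_s: 12.32
position: [0.5916, 0.0359, 0.0709]
tcp_rot: [[-0.992, 0.128, -0.002], [0.128, 0.992, -0.002], [0.002, -0.003, -1.0]]
force: [-2.9, -1.2, 8.5]
opening: 0.274
```

Run:
```python
from h import *
s=show();print(s['moment'].round(3))
```

```text
12.32 [0.5916 0.0359 0.0709] yang 82.63 z [-0.0025 -0.0024 -1.    ] F [-2.87 -1.21  8.46] op 0.274
[ 0.08   0.388 -0.008]
```

carry_out(
  targets=[
    [0,0,0.001,0,0.002,0],
    [0,0,0.002,0,0.004,0],
    [0,0,0.002,0,0.004,0],
  ],
)

```text
time_s: 12.7
position: [0.5919, 0.0359, 0.0711]
tcp_rot: [[-0.992, 0.128, -0.008], [0.128, 0.992, -0.002], [0.008, -0.003, -1.0]]
force: [-2.8, 0.3, 7.5]
opening: 0.276
```

Run:
```python
from h import *
s=show();print(s['moment'].round(3))
```

```text
12.7 [0.5919 0.0359 0.0711] yang 82.63 z [-0.0079 -0.0016 -1.    ] F [-2.81  0.29  7.47] op 0.276
[ 0.1    0.232 -0.009]
```

carry_out(
  targets=[
    [0,0,0.003,0,0.002,0],
    [0,0,0.006,0,0.002,0],
    [0,0,0.006,0,0.002,0],
  ],
)

```text
time_s: 13.08
position: [0.5921, 0.0358, 0.0711]
tcp_rot: [[-0.992, 0.128, -0.01], [0.128, 0.992, -0.001], [0.01, -0.003, -1.0]]
force: [-2.8, 0.0, 10.8]
opening: 0.279
```

Run:
```python
from h import *
s=show();print(s['moment'].round(3))
```

```text
13.07 [0.5921 0.0358 0.0711] yang 82.64 z [-0.0104 -0.0014 -0.9999] F [-2.820e+00  1.000e-02  1.077e+01] op 0.279
[0.063 0.383 0.009]
```

carry_out(
  targets=[
    [0.002,0,0.002,0,-0.003,0],
    [0.004,0,0.004,0,-0.006,0],
    [0.004,0,0.004,0,-0.0065,0],
    [0.004,0,0.004,0,-0.0065,0],
  ],
)

```text
time_s: 13.58
position: [0.5915, 0.0359, 0.0709]
tcp_rot: [[-0.992, 0.128, 0.0], [0.128, 0.992, -0.003], [-0.001, -0.003, -1.0]]
force: [-2.5, -0.0, 9.0]
opening: 0.276
```

Run:
```python
from h import *
s=show();print(s['moment'].round(3))
```

```text
13.57 [0.5915 0.0359 0.0709] yang 82.64 z [ 5.0e-04 -2.8e-03 -1.0e+00] F [-2.49 -0.03  9.02] op 0.276
[ 0.025  0.377 -0.029]
```

carry_out(
  targets=[
    [0,0,0.003,0,0,0],
    [0,0,0.006,0,0,0],
    [0,0,0.006,0,0,0],
    [0,0,0.006,0,0,0],
    [0,0,0.006,0,0,0],
    [0,0,0.006,0,0,0],
  ],
)

```text
time_s: 14.32
position: [0.5916, 0.0359, 0.0709]
tcp_rot: [[-0.992, 0.128, 0.001], [0.128, 0.992, -0.003], [-0.001, -0.003, -1.0]]
force: [-3.6, 0.3, 12.1]
opening: 0.274
```

Run:
```python
from h import *
s=show();print(s['moment'].round(3))
t=bot.capture('wrist');cv2.imwrite('pics/w6.png',cv2.resize(t[130:310,150:360],None,fx=3,fy=3,interpolation=cv2.INTER_CUBIC))
t=bot.capture('scene')
cv2.imwrite('pics/s6.png',cv2.resize(t[160:230,210:290],None,fx=7,fy=7,interpolation=cv2.INTER_CUBIC))
s=show()
```

```text
14.32 [0.5916 0.0359 0.0709] yang 82.64 z [ 7.0e-04 -2.9e-03 -1.0e+00] F [-3.6   0.26 12.14] op 0.274
[0.135 0.626 0.017]
14.43 [0.5916 0.0359 0.0709] yang 82.64 z [ 8.0e-04 -2.9e-03 -1.0e+00] F [-3.26  0.26 12.  ] op 0.275
```

View pics/w6.png

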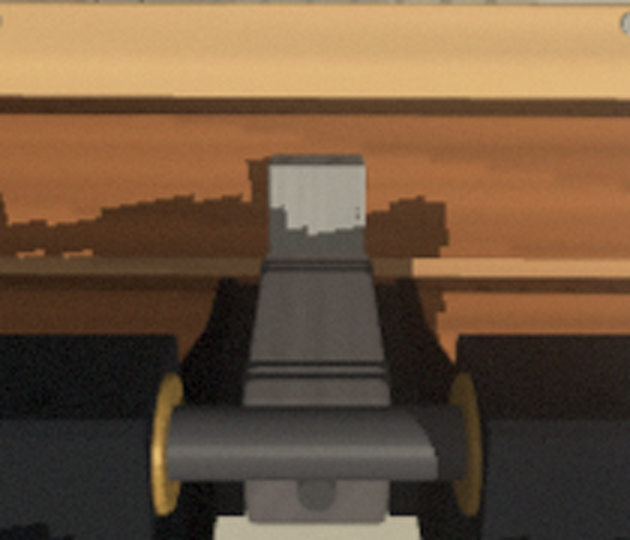

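View pics/s6.png

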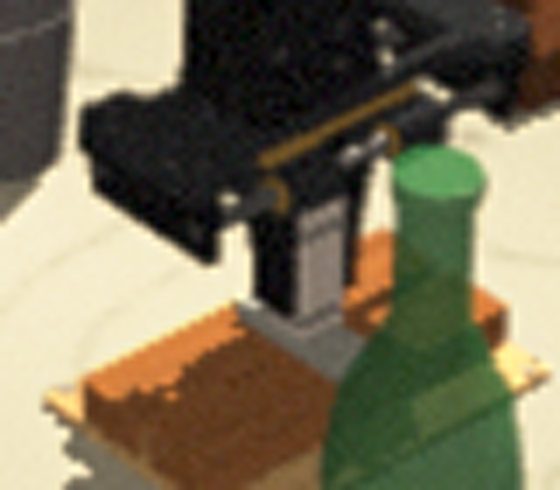

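Both pictures show the foot lying across both strips. In the wrist crop the rod's end is now visible at (318,490). The stop at TCP z=0.0709 is hard, with a net 14 N. I'll lift slowly and straight up.

carry_out(
  targets=[
    [0.002,0,-0.002,0,0,0],
    [0.002,0,-0.006,0,0,0],
    [0.002,0,-0.015,0,0,0],
    [0.002,0,-0.03,0,0,0],
    [0.002,0,-0.05,0,0,0],
    [0.002,0,-0.08,0,0,0],
    [0.002,0,-0.12,0,0,0],
    [0.002,0,-0.12,0,0,0],
    [0.002,0,-0.12,0,0,0],
  ],
)

```text
time_s: 15.55
position: [0.5912, 0.036, 0.0951]
tcp_rot: [[-0.992, 0.128, 0.001], [0.128, 0.992, -0.003], [-0.001, -0.003, -1.0]]
force: [0.3, 0.2, -2.4]
opening: 0.271
```

Run:
```python
from h import *
s=show();print(s['moment'].round(3))
t=bot.capture('wrist');cv2.imwrite('pics/w7.png',cv2.resize(t[230:320,200:320],None,fx=6,fy=6,interpolation=cv2.INTER_CUBIC))
```

```text
15.55 [0.5912 0.036  0.0951] yang 82.64 z [ 0.001  -0.0029 -1.    ] F [ 0.31  0.22 -2.37] op 0.271
[ 0.041  0.029 -0.093]
```

View pics/w7.png

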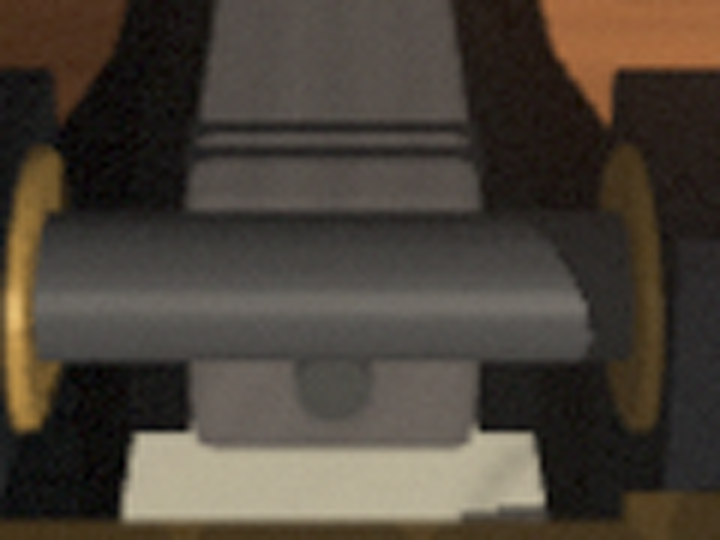

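Run:
```python
from h import *
s=dict(position=np.zeros(3),tcp_rot=np.eye(3))
def P(x,y,z): return pt('wrist',200+(x+.5)/6-.5,230+(y+.5)/6-.5,z,s)
zt=.0441-.074
print('barrel near/far',P(332,156,zt).round(4),P(332,130,zt).round(4),P(332,446,zt).round(4),'w',P(200,446,zt)[1],P(470,446,zt)[1])
for dep in(8,9,9.5,10,10.5,11,12):
    r=(18-dep)/1000;c=P(332,383,zt-r);b=P(332,422,zt-r);w=P(369,383,zt-r)-P(294,383,zt-r)
    print(dep,c[0].round(4),b[0].round(4),'diam',w[1].round(4))
```

```text
barrel near/far [ 0.0154  0.0009 -0.0299] [ 0.0177  0.0009 -0.0299] [-0.0121  0.0009 -0.0299] w -0.01011645823265313 0.012452865846263095
8 0.002 -0.0015 diam 0.0056
9 0.0012 -0.0023 diam 0.0057
9.5 0.0008 -0.0027 diam 0.0057
10 0.0005 -0.0031 diam 0.0058
10.5 0.0001 -0.0036 diam 0.0058
11 -0.0003 -0.004 diam 0.0058
12 -0.0011 -0.0048 diam 0.0059
```

The rod's image gives a depth of about 10.5–11 mm, which agrees with where the pin made contact. To refine it I'll touch the pin very lightly on the near strip's top, well below the 5 N at which it yields, and compare that height with the foot-contact height.

carry_out(
  targets=[
    [0.05,0,0,0,0,0],
    [0.1,0,0,0,0,0],
    [0.1,0,0.03,0,0,0],
    [0.1,0,0.05,0,0,0],
    [0.1,0,0.058,0,0,0],
    [0.1,0,0.06,0,0,0],
    [0.1,0,0.06,0,0,0],
  ],
)

```text
time_s: 16.48
position: [0.5714, 0.0385, 0.0828]
tcp_rot: [[-0.992, 0.128, 0.001], [0.128, 0.992, -0.003], [-0.001, -0.003, -1.0]]
force: [-0.7, -0.8, -2.5]
opening: 0.274
```

Run:
```python
from h import *
s=show();print(s['position'][2],s['force'][2])
```

```text
16.48 [0.5714 0.0385 0.0828] yang 82.64 z [ 8.0e-04 -2.8e-03 -1.0e+00] F [-0.73 -0.82 -2.54] op 0.274
0.08283651643870407 -2.5370271882544246
```

carry_out(
  targets=[
    [0,0,0.002,0,0,0],
    [0,0,0.004,0,0,0],
    [0,0,0.004,0,0,0],
  ],
)

```text
time_s: 16.85
position: [0.5714, 0.0386, 0.082]
tcp_rot: [[-0.992, 0.128, 0.001], [0.128, 0.992, -0.003], [-0.001, -0.003, -1.0]]
force: [-1.2, -0.3, -1.4]
opening: 0.274
```

carry_out(
  targets=[
    [0,0,0.001,0,0,0],
    [0,0,0.001,0,0,0],
  ],
)

```text
time_s: 17.1
position: [0.5714, 0.0386, 0.0819]
tcp_rot: [[-0.992, 0.128, 0.001], [0.128, 0.992, -0.003], [-0.001, -0.003, -1.0]]
force: [-0.7, 0.5, -1.4]
opening: 0.271
```

Run:
```python
from h import *
s=show();print(s['position'][2],s['force'][2])
```

```text
17.1 [0.5714 0.0386 0.0819] yang 82.64 z [ 8.0e-04 -2.9e-03 -1.0e+00] F [-0.74  0.52 -1.37] op 0.271
0.08186334308118932 -1.368256650623199
```

carry_out(
  targets=[
    [0,0,0.001,0,0,0],
    [0,0,0.001,0,0,0],
  ],
)

```text
time_s: 17.35
position: [0.5715, 0.0385, 0.0817]
tcp_rot: [[-0.992, 0.128, 0.001], [0.128, 0.992, -0.003], [-0.001, -0.003, -1.0]]
force: [0.1, 0.5, -1.9]
opening: 0.273
```

Run:
```python
from h import *
s=show();print(s['position'][2],s['force'][2])
```

```text
17.35 [0.5715 0.0385 0.0817] yang 82.64 z [ 9.0e-04 -2.9e-03 -1.0e+00] F [ 0.06  0.51 -1.9 ] op 0.273
0.08171346556275307 -1.898887777635418
```

No contact yet, only noise, so I carry on in 0.2 mm steps.

carry_out(
  targets=[
    [0,0,0.0012,0,0,0],
    [0,0,0.0012,0,0,0],
  ],
)

```text
time_s: 17.6
position: [0.5715, 0.0385, 0.0816]
tcp_rot: [[-0.992, 0.128, 0.001], [0.128, 0.992, -0.003], [-0.001, -0.003, -1.0]]
force: [-0.0, 0.0, -0.7]
opening: 0.276
```

Run:
```python
from h import *
s=show();print(s['position'][2],s['force'][2])
```

```text
17.6 [0.5715 0.0385 0.0816] yang 82.64 z [ 0.001  -0.0029 -1.    ] F [-0.03  0.02 -0.68] op 0.276
0.08159234190565444 -0.6829703906769706
```

carry_out(
  targets=[
    [0,0,0.001,0,0,0],
    [0,0,0.001,0,0,0],
  ],
)

```text
time_s: 17.85
position: [0.5715, 0.0386, 0.0815]
tcp_rot: [[-0.992, 0.128, 0.001], [0.128, 0.992, -0.003], [-0.001, -0.003, -1.0]]
force: [-0.9, 0.7, 0.8]
opening: 0.277
```

Run:
```python
from h import *
s=show();print(s['position'][2],s['force'][2])
```

```text
17.85 [0.5715 0.0386 0.0815] yang 82.64 z [ 0.001  -0.0029 -1.    ] F [-0.92  0.68  0.83] op 0.277
0.08152689248571432 0.8286432878079133
```

Touch contact is at TCP z≈0.0816 against 0.0709 for the foot, so the depth is about 10.65 mm. The gauge now goes back to its stand.

carry_out(
  targets=[
    [0,0,-0.05,0,0,0],
    [0,0,-0.2,0,0,0],
    [0,0,-0.4,0,0,0],
    [0.08,0.3,-0.4,0,0,0],
    [0.16,0.55,-0.4,0,0,0],
    [0.24,0.8,-0.4,0,0,0],
    [0.28,0.95,-0.4,0,0,0],
    [0.28,0.95,-0.4,0,0,0],
    [0.28,0.95,-0.4,0,0,0],
  ],
)

```text
time_s: 18.98
position: [0.5403, 0.2339, 0.1611]
tcp_rot: [[-0.992, 0.128, 0.001], [0.128, 0.992, -0.003], [-0.002, -0.003, -1.0]]
force: [0.2, -0.3, -1.5]
opening: 0.276
```

Run:
```python
from h import *
s=show();print(go([.494,.3165,.15]))
```

```text
18.98 [0.5403 0.2339 0.1611] yang 82.66 z [ 0.0013 -0.0035 -1.    ] F [ 0.2  -0.31 -1.5 ] op 0.276
[0.2822 0.3803 0.0538]
```

carry_out(
  targets=[
    [0.14,0.19,0,0,0,0],
    [0.27,0.37,0,0,0,0],
    [0.282,0.38,0.05,0,0,0],
    [0.282,0.38,0.1,0,0,0],
    [0.282,0.38,0.1,0,0,0],
    [0.282,0.38,0.1,0,0,0],
  ],
)

```text
time_s: 19.73
position: [0.4949, 0.3153, 0.1406]
tcp_rot: [[-0.992, 0.13, 0.001], [0.13, 0.992, -0.004], [-0.002, -0.003, -1.0]]
force: [-0.8, -0.1, -2.7]
opening: 0.274
```

Run:
```python
from h import *
s=show();print(go([.494,.3165,.0785]))
t=bot.capture('wrist');cv2.imwrite('pics/w8.png',cv2.resize(t[130:310,150:360],None,fx=3,fy=3,interpolation=cv2.INTER_CUBIC))
```

```text
19.73 [0.4949 0.3153 0.1406] yang 82.55 z [ 0.0013 -0.0036 -1.    ] F [-0.83 -0.08 -2.7 ] op 0.274
[0.0057 0.0062 0.3107]
```

View pics/w8.png

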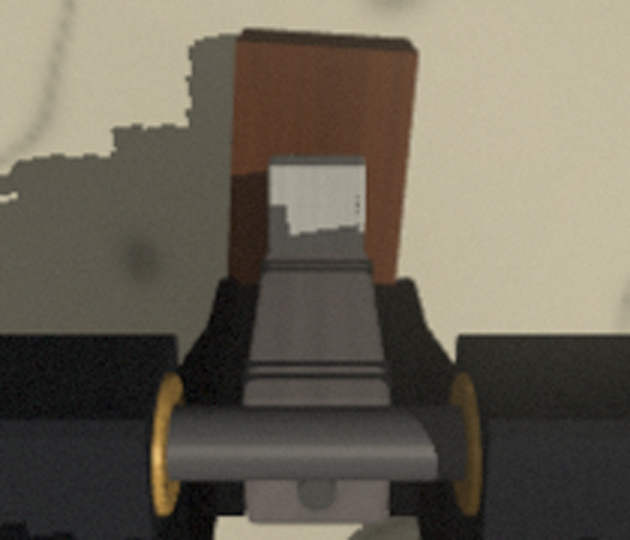

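carry_out(
  targets=[
    [0.006,0.006,0.06,0,0,0],
    [0.006,0.006,0.15,0,0,0],
    [0.006,0.006,0.22,0,0,0],
    [0.006,0.006,0.27,0,0,0],
    [0.006,0.006,0.3,0,0,0],
    [0.006,0.006,0.31,0,0,0],
    [0.006,0.006,0.31,0,0,0],
  ],
)

```text
time_s: 20.65
position: [0.4941, 0.3168, 0.079]
tcp_rot: [[-0.992, 0.129, 0.002], [0.129, 0.992, -0.003], [-0.003, -0.003, -1.0]]
force: [-0.3, -0.5, -0.7]
opening: 0.274
```

carry_out(
  targets=[
    [0,0,0.003,0,0,0],
    [0,0,0.006,0,0,0],
    [0,0,0.009,0,0,0],
    [0,0,0.009,0,0,0],
  ],
)

```text
time_s: 21.15
position: [0.4941, 0.3168, 0.0772]
tcp_rot: [[-0.992, 0.129, 0.002], [0.129, 0.992, -0.003], [-0.002, -0.003, -1.0]]
force: [-0.7, 0.1, -1.7]
opening: 0.274
```

carry_out(
  targets=[
    [0,0,0.002,0,0,0],
    [0,0,0.004,0,0,0],
    [0,0,0.006,0,0,0],
    [0,0,0.006,0,0,0],
  ],
)

```text
time_s: 21.65
position: [0.4941, 0.3168, 0.0761]
tcp_rot: [[-0.992, 0.129, 0.002], [0.129, 0.992, -0.003], [-0.002, -0.003, -1.0]]
force: [0.4, -0.1, -0.5]
opening: 0.275
```

Run:
```python
from h import *
s=show();print(s['position'][2],s['force'][2])
```

```text
21.65 [0.4941 0.3168 0.0761] yang 82.57 z [ 0.002  -0.0033 -1.    ] F [ 0.36 -0.13 -0.55] op 0.275
0.07612438957441753 -0.5480654014486522
```

carry_out(
  targets=[
    [0,0,0.0015,0,0,0],
    [0,0,0.0015,0,0,0],
  ],
)

```text
time_s: 21.9
position: [0.4941, 0.3168, 0.0761]
tcp_rot: [[-0.992, 0.129, 0.002], [0.129, 0.992, -0.003], [-0.003, -0.003, -1.0]]
force: [-1.4, -0.4, 1.8]
opening: 0.271
```

carry_out(
  targets=[
    [0,0,0,0,0,0],
    [0,0,0,0,0,0],
    [0,0,0,0,0,0],
    [0,0,0,0,0,0],
  ],
  jaw=0.2,
)

```text
time_s: 22.4
position: [0.4942, 0.3168, 0.0761]
tcp_rot: [[-0.992, 0.129, 0.002], [0.129, 0.992, -0.003], [-0.003, -0.003, -1.0]]
force: [-0.5, 0.9, 0.3]
opening: 0.575
```

carry_out(
  targets=[
    [0,0,-0.1,0,0,0],
    [0,0,-0.3,0,0,0],
    [0,0,-0.5,0,0,0],
    [0,0,-0.5,0,0,0],
    [0,0,-0.5,0,0,0],
  ],
)

```text
time_s: 23.02
position: [0.4934, 0.3169, 0.1757]
tcp_rot: [[-0.992, 0.129, 0.001], [0.129, 0.992, -0.003], [-0.002, -0.003, -1.0]]
force: [-0.5, 0.4, -0.1]
opening: 0.599
```

Run:
```python
from h import *
s=show()
t=bot.capture('wrist');np.savez('w9.npz',**{k:s[k] for k in('position','tcp_rot')})
cv2.imwrite('pics/w9.png',cv2.resize(t[110:250,200:320],None,fx=4,fy=4,interpolation=cv2.INTER_CUBIC))
```

```text
23.02 [0.4934 0.3169 0.1757] yang 82.57 z [ 0.0014 -0.0035 -1.    ] F [-0.48  0.44 -0.13] op 0.599
```

View pics/w9.png

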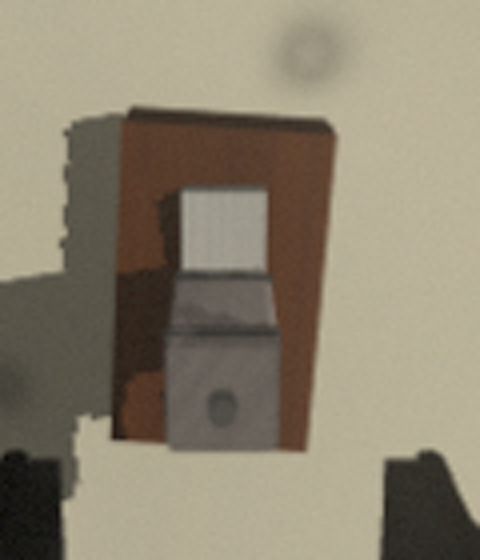

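The gauge stands back on its stand with the rod raised (crop 222,407). Next is tally rail B.

carry_out(
  targets=[
    [0,0,-0.15,0,0,0],
    [-0.04,-0.3,-0.15,0,0,-0.04],
    [-0.08,-0.6,-0.15,0,0,-0.08],
    [-0.12,-0.9,-0.15,0,0,-0.12],
    [-0.13,-1,-0.15,0,0,-0.14],
  ],
)

```text
time_s: 23.7
position: [0.4919, 0.1122, 0.2044]
tcp_rot: [[-0.996, -0.088, -0.004], [-0.088, 0.996, -0.005], [0.004, -0.004, -1.0]]
force: [-0.0, 0.2, 0.0]
opening: 0.602
```

Run:
```python
from h import *
s=show();print(go([.49,-.1,.2]),s['joint_positions'])
for a in[(398,206),(347,210),(406,205)]: print(pt('top',*a,.034))
```

```text
23.7 [0.4919 0.1122 0.2044] yang 95.04 z [-0.0036 -0.0046 -1.    ] F [-0.04  0.22  0.02] op 0.602
[ 0.1027 -1.0562  0.0268] [  0.29942112  24.13447506 101.27871208  -0.32450013  54.79618318
 -94.55439998]
[ 0.49668245 -0.36456603  0.034     ]
[ 0.48839003 -0.20840215  0.034     ]
[ 0.49912163 -0.38909191  0.034     ]
```

carry_out(
  targets=[
    [0.02,-0.3,0,0,0,0],
    [0.05,-0.6,0,0,0,0],
    [0.08,-0.9,0,0,0,0],
    [0.09,-1,0,0,0,0],
  ],
)

```text
time_s: 24.2
position: [0.491, -0.0917, 0.2039]
tcp_rot: [[-0.996, -0.084, -0.006], [-0.084, 0.996, -0.004], [0.006, -0.004, -1.0]]
force: [0.1, 0.3, -0.3]
opening: 0.6
```

Run:
```python
from h import *
s=show();print(go([.51,-.31,.19]),s['joint_positions'])
```

```text
24.2 [ 0.491  -0.0917  0.2039] yang 94.81 z [-0.0058 -0.0043 -1.    ] F [ 0.1   0.27 -0.29] op 0.6
[-0.0038 -1.0952  0.0738] [ -23.21520559   23.82405417  101.98364012   -0.43808214   54.4016347
 -117.76812621]
```

carry_out(
  targets=[
    [0,-0.3,0,0,0,0],
    [0,-0.6,0.02,0,0,0],
    [0,-0.9,0.05,0,0,0],
    [0,-1,0.07,0,0,0],
    [0,-1,0.07,0,0,0],
  ],
)

```text
time_s: 24.82
position: [0.5067, -0.2914, 0.1889]
tcp_rot: [[-0.997, -0.082, -0.008], [-0.082, 0.997, -0.002], [0.009, -0.001, -1.0]]
force: [-0.9, 1.2, 0.1]
opening: 0.601
```

Run:
```python
from h import *
s=show();t=bot.capture('wrist');np.savez('w10.npz',**{k:s[k] for k in('position','tcp_rot')})
cv2.imwrite('pics/w10.png',t)
```

```text
24.82 [ 0.5067 -0.2914  0.1889] yang 94.68 z [-0.0084 -0.0016 -1.    ] F [-0.92  1.22  0.13] op 0.601
```

View pics/w10.png

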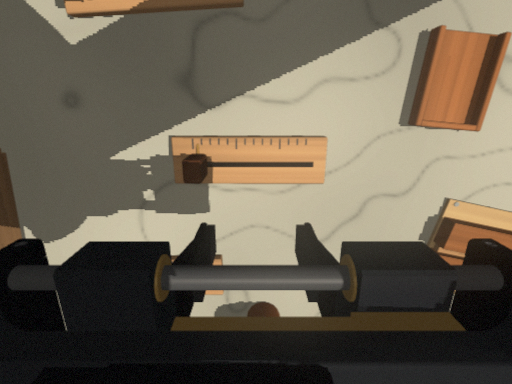

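Run:
```python
from h import *
t=cv2.imread('pics/w10.png')
cv2.imwrite('pics/w10c.png',cv2.resize(t[125:195,165:335],None,fx=4.5,fy=4.5,interpolation=cv2.INTER_CUBIC))
```

```text
(no output)
```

View pics/w10c.png

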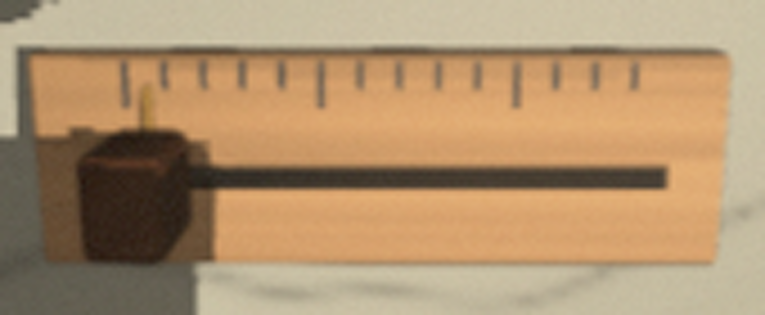

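Run:
```python
from h import *
t=cv2.imread('pics/w10.png')
c=cv2.resize(t[145:190,175:220],None,fx=12,fy=12,interpolation=cv2.INTER_CUBIC)
cv2.imwrite('pics/w10d.png',np.clip(c.astype(float)*2.5,0,255).astype(np.uint8))
d=np.load('w10.npz');s={k:d[k] for k in d}
def P(x,y,z): return pt('wrist',165+(x+.5)/4.5-.5,125+(y+.5)/4.5-.5,z,s)
t0,t5,t10=[P(x,105,.014) for x in(125.5,320.5,516)]
print(t0,t5,t10,np.linalg.norm(t10-t0),'ang',np.degrees(np.arctan2(*(t10-t0)[1::-1])))
for z in(.014,.02,.03): 
    p=P(147,90,z);u=(t10-t0)/np.linalg.norm(t10-t0);print(z,(p-t0)@u)
```

```text
[ 0.47727626 -0.36599477  0.014     ] [ 0.47312633 -0.31589645  0.014     ] [ 0.46896717 -0.26568664  0.014     ] 0.10065168389403233 ang 94.7353233475658
0.014 0.005783312276414959
0.02 0.007044661750900143
0.03 0.009146910875042076
```

View pics/w10d.png

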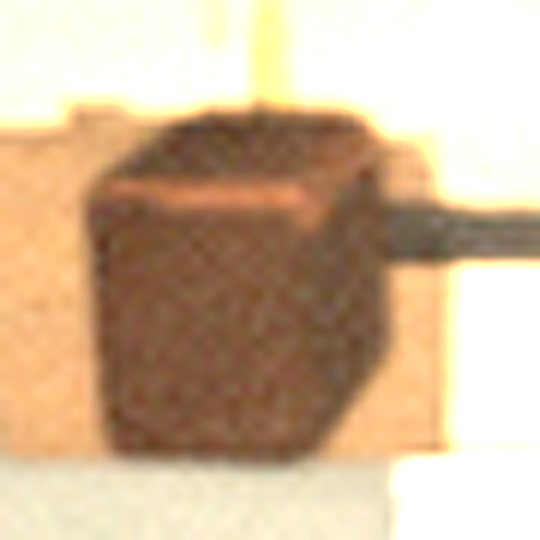

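Run:
```python
from h import *
d=np.load('w10.npz');s={k:d[k] for k in d}
def P(x,y,z): return pt('wrist',175+(x+.5)/12-.5,145+(y+.5)/12-.5,z,s)
for z in(.054,.058):
    b=[P(*a,z) for a in[(90,183),(327,183),(318,457),(107,457)]]
    print(z,np.mean(b,0).round(4),[np.linalg.norm(b[i]-b[(i+1)%4]).round(4) for i in range(4)])
t0=np.array([.4773,-.3660]);u=np.array([-.0825,.9966])
print('block along',(np.mean(b,0)[:2]-t0)@u,'pointer base',(P(265,95,.02)[:2]-t0)@u)
s2=bot.read_state();print(go([.4985,-.3625,.1],s2))
```

```text
0.054 [ 0.4951 -0.3574  0.054 ] [np.float64(0.0203), np.float64(0.0244), np.float64(0.0185), np.float64(0.0244)]
0.058 [ 0.4941 -0.3566  0.058 ] [np.float64(0.02), np.float64(0.0241), np.float64(0.0183), np.float64(0.024)]
block along 0.008008879000386639 pointer base 0.005748459844672997
[ 0.0667 -0.3587  0.4469]
```

carry_out(
  targets=[
    [0.04,-0.17,0.1,0,0,0],
    [0.08,-0.32,0.25,0,0,0],
    [0.08,-0.328,0.4,0,0,0],
    [0.08,-0.328,0.42,0,0,0],
    [0.08,-0.328,0.42,0,0,0],
  ],
)

```text
time_s: 25.5
position: [0.4957, -0.3548, 0.1058]
tcp_rot: [[-0.996, -0.085, -0.009], [-0.085, 0.996, -0.0], [0.009, 0.001, -1.0]]
force: [-0.1, 0.2, 0.6]
opening: 0.602
```

Run:
```python
from h import *
s=show();t=bot.capture('wrist');print(go([.4955,-.358,.042]))
cv2.imwrite('pics/w11.png',cv2.resize(t[130:310,150:360],None,fx=3,fy=3,interpolation=cv2.INTER_CUBIC))
```

```text
25.5 [ 0.4957 -0.3548  0.1058] yang 94.88 z [-9.1e-03 -2.0e-04 -1.0e+00] F [-0.13  0.25  0.56] op 0.602
[ 0.0017 -0.012   0.3224]
```

View pics/w11.png

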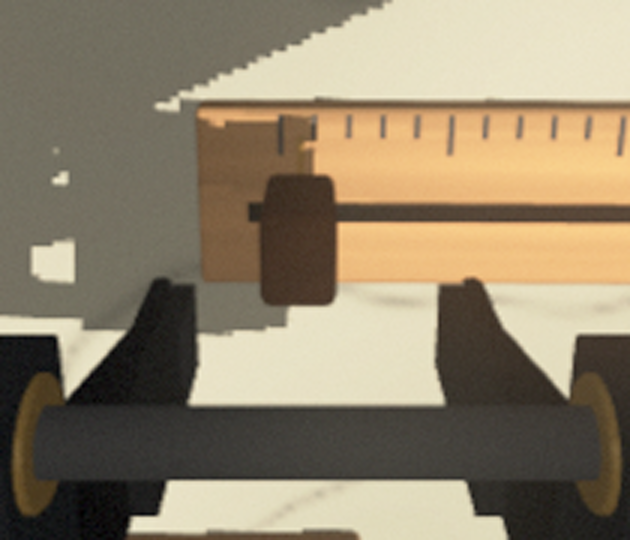

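carry_out(
  targets=[
    [0.002,-0.02,0.1,0,0,0],
    [0.002,-0.02,0.2,0,0,0],
    [0.002,-0.02,0.29,0,0,0],
    [0.002,-0.02,0.315,0,0,0],
    [0.002,-0.02,0.315,0,0,0],
  ],
)

```text
time_s: 26.18
position: [0.4955, -0.3595, 0.043]
tcp_rot: [[-0.996, -0.085, -0.008], [-0.085, 0.996, -0.001], [0.008, -0.0, -1.0]]
force: [-0.5, -0.1, 0.4]
opening: 0.596
```

carry_out(
  targets=[
    [0,0,0,0,0,0],
    [0,0,0,0,0,0],
    [0,0,0,0,0,0],
    [0,0,0,0,0,0],
    [0,0,0,0,0,0],
    [0,0,0,0,0,0],
  ],
  jaw=-1,
)

```text
time_s: 26.92
position: [0.4956, -0.3596, 0.0433]
tcp_rot: [[-0.996, -0.085, -0.008], [-0.085, 0.996, -0.001], [0.008, -0.001, -1.0]]
force: [0.0, 0.5, 2.0]
opening: 0.226
```

Run:
```python
from h import *
s=show();print(s['moment'].round(3));t=bot.capture('wrist')
np.savez('w12.npz',**{k:s[k] for k in('position','tcp_rot')})
cv2.imwrite('pics/w12.png',cv2.resize(t[130:310,150:360],None,fx=3,fy=3,interpolation=cv2.INTER_CUBIC))
```

```text
26.93 [ 0.4956 -0.3596  0.0433] yang 94.86 z [-0.0081 -0.0013 -1.    ] F [0.04 0.54 2.  ] op 0.226
[ 0.142  0.059 -0.063]
```

View pics/w12.png

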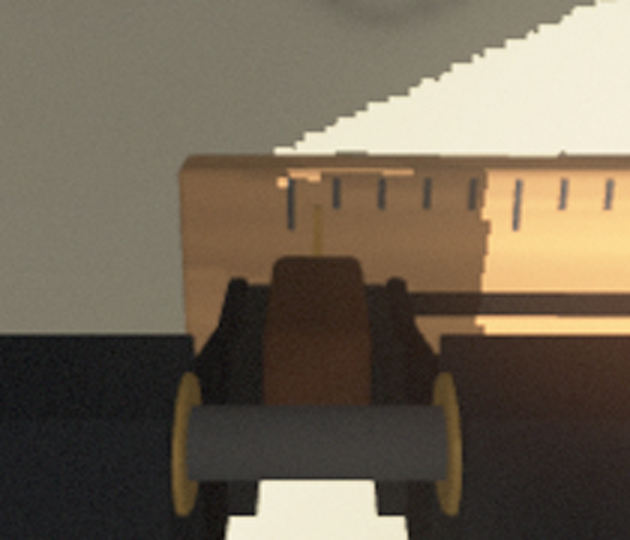

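carry_out(
  targets=[
    [0,0.05,0,0,0,0],
    [0,0.15,0,0,0,0],
    [0,0.25,0,0,0,0],
    [0,0.35,0,0,0,0],
    [0,0.45,0,0,0,0],
    [0,0.5,0,0,0,0],
    [0,0.502,0,0,0,0],
    [0,0.502,0,0,0,0],
    [0,0.502,0,0,0,0],
  ],
)

```text
time_s: 28.1
position: [0.4875, -0.2599, 0.0433]
tcp_rot: [[-0.996, -0.084, -0.007], [-0.084, 0.996, -0.001], [0.007, -0.001, -1.0]]
force: [4.2, 1.4, -0.1]
opening: 0.222
```

Run:
```python
from h import *
s=show();print(s['moment'].round(3));t=bot.capture('wrist')
d=np.load('w12.npz');print(np.linalg.norm(s['position']-d['position']))
cv2.imwrite('pics/w13.png',cv2.resize(t[165:225,200:310],None,fx=7,fy=7,interpolation=cv2.INTER_CUBIC))
```

```text
28.1 [ 0.4875 -0.2599  0.0433] yang 94.82 z [-0.0073 -0.0014 -1.    ] F [ 4.17  1.4  -0.06] op 0.222
[ 0.365 -0.708 -0.015]
0.10000530161462122
```

View pics/w13.png

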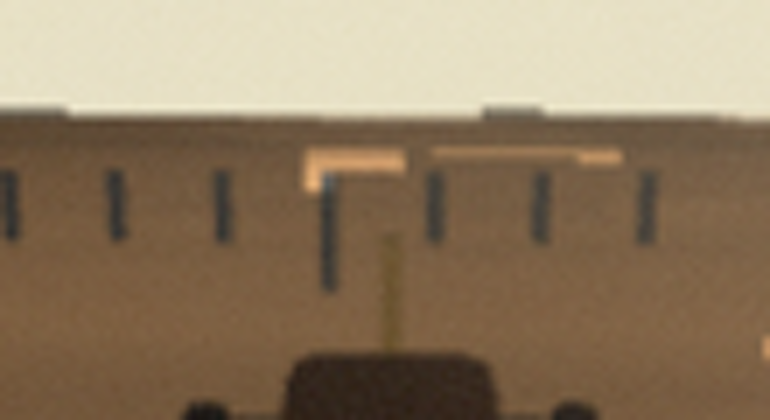

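The pointer is at x=392, tick 10 at 329 and tick 11 at 435, so it reads 10.59. I'll nudge it about 0.6 mm towards 10.65.

carry_out(
  targets=[
    [0,0.004,0,0,0,0],
    [0,0.005,0,0,0,0],
    [0,0.005,0,0,0,0],
  ],
)

```text
time_s: 28.52
position: [0.4875, -0.2597, 0.0433]
tcp_rot: [[-0.996, -0.084, -0.007], [-0.084, 0.996, -0.002], [0.007, -0.002, -1.0]]
force: [2.4, -1.5, -0.2]
opening: 0.226
```

carry_out(
  targets=[
    [0,0,0,0,0,0],
    [0,0,0,0,0,0],
    [0,0,0,0,0,0],
    [0,0,0,0,0,0],
  ],
  jaw=0,
)

```text
time_s: 29.02
position: [0.4872, -0.2595, 0.0432]
tcp_rot: [[-0.996, -0.084, -0.007], [-0.084, 0.996, -0.002], [0.008, -0.001, -1.0]]
force: [-0.5, 0.2, 0.1]
opening: 0.492
```

carry_out(
  targets=[
    [0,0,-0.1,0,0,0],
    [0,0,-0.25,0,0,0],
    [0,0,-0.4,0,0,0],
    [0,0,-0.4,0,0,0],
    [0,0,-0.4,0,0,0],
  ],
)

```text
time_s: 29.65
position: [0.4873, -0.2589, 0.1227]
tcp_rot: [[-0.996, -0.084, -0.008], [-0.084, 0.996, -0.001], [0.008, -0.001, -1.0]]
force: [-0.5, -0.7, -0.9]
opening: 0.505
```

Run:
```python
from h import *
s=show();t=bot.capture('wrist')
cv2.imwrite('pics/w14.png',cv2.resize(t[130:230,190:320],None,fx=6,fy=6,interpolation=cv2.INTER_CUBIC))
cv2.imwrite('pics/top14.png',bot.capture('top'));cv2.imwrite('pics/scene14.png',bot.capture('scene'))
```

```text
29.65 [ 0.4873 -0.2589  0.1227] yang 94.82 z [-0.0084 -0.0012 -1.    ] F [-0.46 -0.7  -0.86] op 0.505
```

View pics/w14.png

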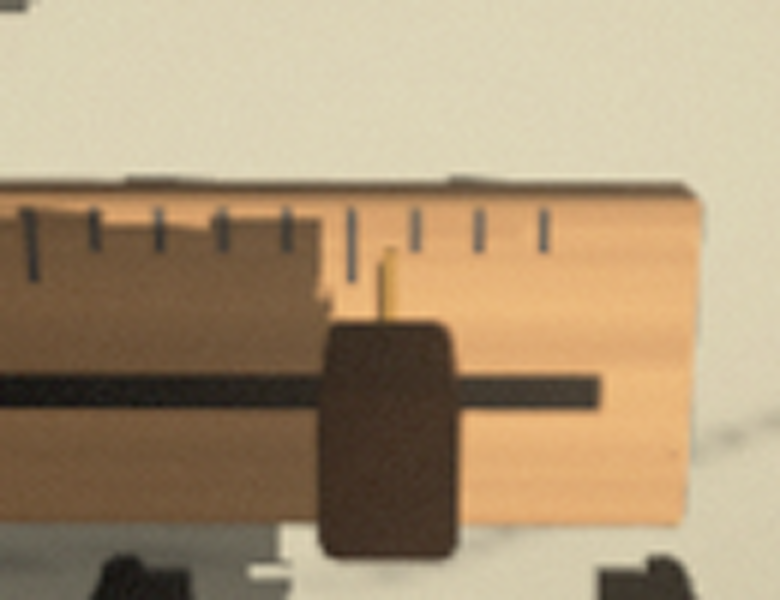

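View pics/scene14.png

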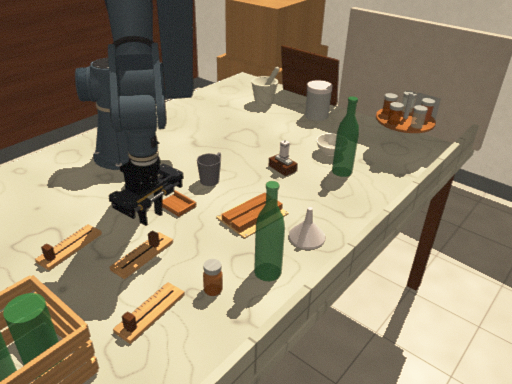

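View pics/top14.png

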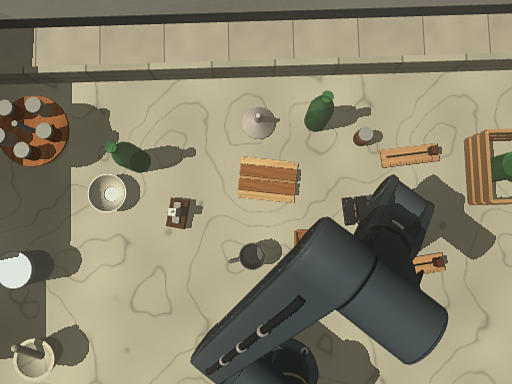

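The marker reads about 10.6, the gauge stands on its stand, everything else looks unmoved and the gripper is clear. I'm handing in.

Run:
```python
from h import *
show();print(bot.hand_in())
```

```text
29.8 [ 0.4871 -0.2588  0.1221] yang 94.82 z [-9.5e-03 -3.0e-04 -1.0e+00] F [-0.66 -0.22 -0.92] op 0.5
the job is handed in; nothing more can be done
None
```

I measured the groove at about 10.65 mm and set the marker on the farthest-left tally rail to about 10.6. I handed in at 29.8 s. The gauge is back on its stand with the reading kept.

- **Measuring:** The pin went into the groove at the first try. I pressed until the foot came to a hard stop across both strips, at most 14 N net in the readings I took, and held it there for about a second.
- **Depth:** Touching the pin lightly on the near strip's top (1–3 N, below the 5 N at which it yields) put it 10.65–10.7 mm above the foot's stop height. The first pin contact and the rod's height in the wrist image agreed less precisely, at 10.4–10.7 mm and 10.5–11 mm.
- **Last checks:** The wrist picture after release showed the gauge on its stand with the rod raised, and the marker's pointer at about 10.6. The other things looked unmoved in the scene and top pictures, except where the arm blocks the top view. The gripper was clear of everything.

**What disagreed:** A side force of about 3 N and a moment of up to 0.6 N·m stayed while I pressed. I did not find out why. I tilted the gauge about 0.6° and back during the press, and it was level within 0.1° across the groove for the hold. The marker also stands about 0.05 mm of depth below my best estimate, which is within the measuring error.

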